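# Index the movement carrier to the next click stop

## Task

Push the movement carrier along its slide rail towards the hand press until it clicks into the next stop, and leave it there with its spring roller dropped fully into the notch. Do not run the carrier up against the rubber buffer at the end of the rail, keep the round movement holder sitting upright in its place on the carrier, and leave the loose things on the bench where they are.

Things in the scene. Friction and masses are not known exactly. Their poses are not given: they have to be found in the camera images.
- rail: Fixed aluminium slide rail, 450 mm long (its y axis), 122 mm wide (x from -54 to +68 mm), 34 mm high. Origin on the bench at mid length. Two flat lips (tops 34 mm up) leave an open slot, x from -32 to +32 mm, for the carrier's deck. Black rubber buffers at both ends: the carrier touches one with its origin at y = +150 or -150 mm.
- carrier: Steel carrier captive in the rail, 0.4 to 0.65 kg. Origin at the centre of its underside, 6 mm above the bench; axes as the rail's. Push its grey deck above the slot: 56 mm wide (x), 110 mm long (end faces at y = +-55 mm), top 52 mm above the bench, free above the lips (34 mm). 1 mm side play. Starts clicked into the middle stop (y = 0 of the rail).
- roller (a joint): Spring roller in the carrier's +x side, under the lip (a small brass tab on the deck moves with it), in m: near 0 (under 0.0015) when dropped into a stop, about 0.0045 when riding between stops. Breaking out of a stop takes a push of 10 to 16 N; between stops the carrier drags 2 to 4 N. Reaching a stop it snaps ahead 3 to 7 mm, then holds. Let go within 4 mm of a stop it centres itself.
- rail_mid (a point): Top of the rail level with its middle stop: rail x = 0, y = 0, 34 mm above the bench. There is one more stop on each side of it, 80 to 120 mm along the rail; the exact place differs every time and from side to side, is hidden under the +x lip, and has to be felt.
- holder: Round black movement holder, 54 mm across and 16 mm high with a brass movement on top (21 mm in all), 0.1 kg, standing loose in the middle of the carrier's deck between four 6 mm pins. Origin at the centre of its underside, 52 mm above the bench.
- press: Fixed hand press, beyond one end of the rail (either end): steel base 100 x 100 mm, column and grey head up to 196 mm high, knobbed lever up to 236 mm. Origin on the bench at the centre of its base. Shows which way to go.
- stand: Fixed round screwdriver stand, 92 mm across, 126 mm high, beyond the other end of the rail. Origin on the bench at its centre. Not used.
- hammer: Loose bystander: small hammer, 170 mm long, lying along its x axis, on the robot's side of the rail.
- tweezers: Loose bystander: steel tweezers, 130 mm long (x axis), lying on the robot's side of the rail.
- loupe: Loose bystander: black eye loupe, 38 mm across, 32 mm high, on the robot's side of the rail.
- screwdriver: Loose bystander: screwdriver, 140 mm long (x axis), lying beyond the rail.
- pad_tin: Loose bystander: flat black tin, 66 mm across, 22 mm high, beyond the rail.
- jar: Loose bystander: small glass jar, 60 mm across, 55 mm high, beyond the rail.
- oil_bottle: Loose bystander: amber bottle, 40 mm across, 75 mm high, beyond the rail.

How it is judged:
By the outcome, as a careful person would: the job done as asked, in the order asked, and still so for the second after the job is handed in, with the robot touching nothing.
It also fails if it takes over 45 s, if anything falls off the work surface, if the arm or the gripper's body presses on something with over 40 N, if the wrist force passes 120 N, or if a joint passes its speed limit or range.

## Robot

A 7-joint arm with a two-finger parallel gripper is mounted at the origin on the work surface. World frame = base frame: x ahead of the robot, y to its left, z up, the work surface at z = 0. Lengths are in m, angles in rad, forces in N, time in s.
With the tool pointing down it reaches from about 0.4 to 0.875 m from the base axis. Payload 4.4 kg.
Tool frame: the origin (TCP) lies midway between the tips of the shut fingers; the grasp point (between the pads) lies 19 mm behind it (arm.grip_point_offset is the distance from the TCP to the grasp point, in m); z points along the fingers, y is the line along which they close (so a half turn about z gives the same grasp; the last joint's range is limited). The gripper opens to 85 mm and grips with 20 to 120 N. Pads are 22 mm wide; open, the fingers measure 114 mm over their backs; the gripper's body (76 mm by 85 mm) begins 54 mm behind the grasp point. The pads swing forward as they close: fully open they stand 13 mm farther back than shut.
Start: joints at [1.049, 0.628, 0.038, 1.517, -0.027, 0.996, -0.02], TCP at [0.286, -0.584, 0.231] pointing down, gripper open.
Joint ranges: [-3.06, 3.06], [-0.37, 2.12], [-1.25, 1.32], [0.18, 2.47], [-1.1, 4.24], [0.23, 1.98], [-2.94, 2.94]. Speed limits (rad/s): [2.57, 2.57, 3.14, 3.14, 3.14, 3.14, 3.14].

## Interface

Orientations are given as a rotation vector (axis times angle).
In Python, from rig import arm, optics, status gives the robot as it stands (arm), with the cameras (optics) and the readings (status).
- The arm moves only by the shell command python3 shift.py 'ROWS' [OPENING]. ROWS is rows parted by semicolons, their numbers by spaces, 1 to 5 of them, each of 6 numbers: dx, dy, dz in m, then a rotation vector rx, ry, rz in rad; each row shifts and turns the commanded pose from where the row before left it, along the tool's axes as they then stand; what a row does not reach is not made up. A row lasts 1/8 s, in which the tool goes at most 0.0625 m and 0.188 rad, less where a joint would pass 70% of its speed; a pose out of reach is approached as far as the arm can. OPENING is the finger opening in m, set as the command begins (- or left out keeps the last). The fingers move at their own pace and stop on an object; the grip force is fixed at half the most. Time passes only in rows, so rows that do not move let the fingers close. It prints the time, the measured TCP pose, the force, the opening and the grip force at its end.
- status.observe(): the state, without advancing time (a new reading comes with each control period).
- optics.capture(name): name is "scene" or "top" or "wrist"; returns a dict with "image" (400x640x3 uint8, red, green, blue), "fx", "fy", "cx", "cy" (pixels), "R" (3x3) and "t" (3): a world point X has camera coordinates R X + t; the wrist camera has in their place "mount" (4x4, takes a point from camera to tool coordinates, whose origin is the TCP and whose axes are the flange's). Camera axes: x right, y down, z forward; pixel columns grow to the right and rows downward; lengths in m; the calibration is good to about 2 mm. The wrist camera is an equidistant fisheye: a pixel r from the principal point sees the ray r / f radians off the axis. A picture is of the moment at which its call begins: read the wrist's pose just before it. There is no depth.
- arm.job_done(): hands the job in; it is judged then, once.
The state is a dict: "time": time; "joint_pos": joint angles; "joint_velocities": joint speeds; "joint_efforts": joint torques, N m; "tool_pos": TCP position; "orientation": TCP orientation; "wrist_force": force on the tool from outside, world axes, zero at the start; "moment": the same for the moment, N m; "finger_gap": finger opening in m; "gripper_force": force on a finger pad.
Only numpy, scipy, OpenCV 4.12 (cv2) and the standard library are available. Lean on these libraries where they do the work, as an engineer would, in place of code of your own. Each camera call takes 0.05 s, during which the arm holds its last target. There are 200 camera calls.

## Working session

There is one attempt and no reset: what is moved stays moved. The work goes in short steps, Python scripts to look and compute and a shell command to move; the robot and the scene stay as the last step left them, time stands still between calls to the robot, and variables do not carry over. Pictures are saved under pics/ and viewed, at most 10 in all, crops included, and the job is handed in when it is done.

```bash
mkdir -p pics; ls; python3 - <<'E'
from rig import arm, optics, status
import cv2,pickle
d={}
for n in("scene","top"):
    c=optics.capture(n); d[n]=c; cv2.imwrite(f"pics/{n}0.png",c["image"][:,:,::-1])
    print(n,c["fx"],c["cx"],c["cy"],c["R"],c["t"])
pickle.dump(d,open("cap0.pkl","wb"))
o=status.observe();print(o["time"],o["tool_pos"],o["orientation"])
E
```

```text
pics
rig.py
shift.py
scene 361.06486590137894 308.85221760881797 198.11630517817005 [[-0.12212265  0.99249375  0.0064967 ]
 [ 0.79675358  0.10193654 -0.59564476]
 [-0.59183595 -0.06756545 -0.80322171]] [ 0.04383793 -0.42338052  1.16265835]
top 385.651462806229 325.2797721502639 196.36099589969677 [[-0.0215972  -0.99971551 -0.01012245]
 [-0.9891691   0.02283747 -0.14499293]
 [ 0.14518286  0.00688137 -0.98938091]] [0.04999305 0.57120726 0.93320676]
0.1 [ 0.28588928 -0.58314906  0.2305131 ] [-3.05880743e+00 -7.09375226e-01  6.05522898e-04]
```

View pics/top0.png

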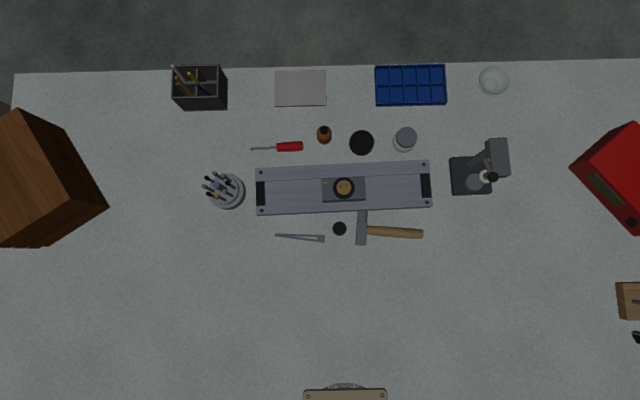

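View pics/scene0.png

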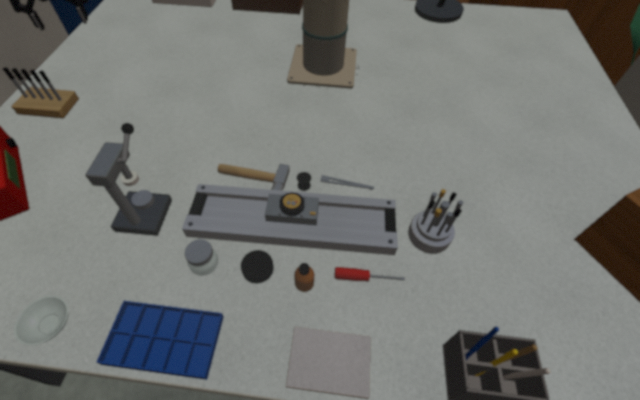

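Top view: the press is on the right (473,175), so the push goes towards world −y. The carrier deck spans about u 322–365, v 178–201, and the stand is on the left. I'll zoom in to measure.

```bash
cat > h.py <<'E'
import numpy as np,pickle,cv2
def ray(c,u,v,z):
    R,t=np.array(c["R"]),np.array(c["t"]); o=-R.T@t
    d=R.T@np.array([(u-c["cx"])/c["fx"],(v-c["cy"])/c["fy"],1]); return o+d*(z-o[2])/d[2]
def proj(c,X):
    p=np.array(c["R"])@X+c["t"]; return c["cx"]+c["fx"]*p[0]/p[2],c["cy"]+c["fy"]*p[1]/p[2]
E
python3 - <<'E'
from h import *
d=pickle.load(open("cap0.pkl","rb"))
im=d["top"]["image"][145:260,245:445]
cv2.imwrite("pics/z1.png",cv2.resize(im[:,:,::-1],None,fx=4,fy=4,interpolation=cv2.INTER_CUBIC))
E
```

```text
(no output)
```

View pics/z1.png

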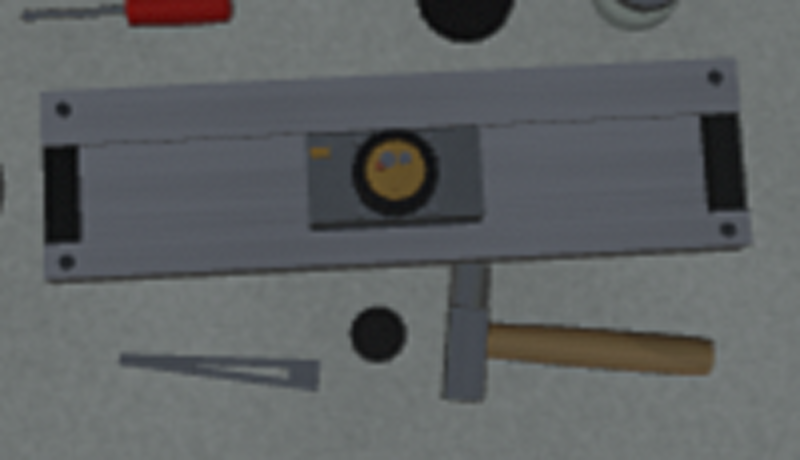

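The crop shows the rail corners at zoom pixels (41,92), (737,58), (749,245) and (46,282). The deck corners are at (307,134), (480,125), (483,215) and (310,225), and the brass tab is at (320,153), on the far (+x) side. The free face to push is the left end of the deck.

```bash
python3 - <<'E'
from h import *
from rig import arm, optics, status
from scipy.spatial.transform import Rotation as Ro
np.set_printoptions(precision=4,suppress=True)
c=pickle.load(open("cap0.pkl","rb"))["top"]
def P(u,v,z):return ray(c,u/4+245,v/4+145,z)
r=np.array([P(u,v,.034) for u,v in[(41,92),(737,58),(749,245),(46,282)]])
k=np.array([P(u,v,.052) for u,v in[(307,134),(480,125),(483,215),(310,225)]])
print(r,r.mean(0));print(k,k.mean(0))
d=(r[1]+r[2]-r[0]-r[3]);L=np.linalg.norm(d)/2;d=d/np.linalg.norm(d);print("dir",d,L)
d2=(k[1]+k[2]-k[0]-k[3]);print("deck",d2/np.linalg.norm(d2),np.linalg.norm(d2)/2)
print("back face",(k[0]+k[3])/2, "holder top",P(396,168,.073))
o=status.observe();print(Ro.from_rotvec(o["orientation"]).as_matrix())
for u,v,z in[(345,-0,0)]:pass
for n,u,v,z in[("stand",225,190,0.06),("loupe",339,229,.032)]:print(n,ray(c,u,v,z))
E
python3 shift.py '0.0468 -0.0386 0 0 0 0; 0.0468 -0.0386 0 0 0 0; 0.0468 -0.0386 0 0 0 0; 0.0468 -0.0386 0 0 0 0' 0; python3 shift.py '0.0468 -0.0386 0 0 0 0; 0.0468 -0.0386 0 0 0 0; 0.0468 -0.0386 0 0 0 0; 0.0468 -0.0386 0 0 0 0'; python3 shift.py '0.0468 -0.0386 0 0 0 0; 0.0468 -0.0386 0 0 0 0; 0.0468 -0.0386 0 0 0 0; 0.0468 -0.0386 0 0 0 0'; python3 shift.py '0 0 0 0 0 0.142; 0 0 0 0 0 0.142; 0 0 0 0 0 0.142; 0 0 0 0 0 0'
python3 - <<'E'
from rig import arm, optics, status
from scipy.spatial.transform import Rotation as Ro
o=status.observe();print(o["tool_pos"],Ro.from_rotvec(o["orientation"]).as_matrix().round(4),o["wrist_force"])
E
```

```text
time: 0.6
tool_pos: [0.3868, -0.3606, 0.2311]
orientation: [-3.06, -0.71, -0.0]
wrist_force: [0.8, 0.1, -0.4]
finger_gap: 0.0124
gripper_force: 0.0
time: 1.1
tool_pos: [0.4868, -0.1398, 0.2312]
orientation: [3.06, 0.709, -0.0]
wrist_force: [0.4, -0.6, -0.2]
finger_gap: -0.0
gripper_force: 0.0
time: 1.6
tool_pos: [0.5869, 0.0812, 0.231]
orientation: [3.06, 0.71, -0.001]
wrist_force: [0.6, -0.4, 0.6]
finger_gap: 0.0002
gripper_force: 0.0
time: 2.1
tool_pos: [0.5862, 0.0796, 0.2309]
orientation: [3.141, 0.049, -0.001]
wrist_force: [-1.0, -0.1, -0.4]
finger_gap: -0.0003
gripper_force: 0.0
[0.58620025 0.07960579 0.23091148] [[ 9.995e-01  3.150e-02 -8.000e-04]
 [ 3.150e-02 -9.995e-01 -5.000e-04]
 [-9.000e-04  5.000e-04 -1.000e+00]] [-1.03608025 -0.07426519 -0.39701482]
```

```bash
python3 shift.py '0 0 0.05 0 0 0; 0 0 0.05 0 0 0; 0 0 0.05 0 0 0; 0 0 0.03 0 0 0; 0 0 0.01 0 0 0' ; python3 - <<'E'
from rig import arm, optics, status
import cv2,pickle,numpy as np
d={n:optics.capture(n) for n in("scene","top")};pickle.dump(d,open("cap1.pkl","wb"))
a=d["top"]["image"][145:245,285:445,::-1];b=d["scene"]["image"][160:260,200:360,::-1]
cv2.imwrite("pics/z2.png",cv2.resize(np.vstack([a,b]),None,fx=3,fy=3,interpolation=cv2.INTER_CUBIC))
print(status.observe()["tool_pos"])
E
```

```text
time: 2.72
tool_pos: [0.5851, 0.0793, 0.0393]
orientation: [3.141, 0.05, -0.006]
wrist_force: [-0.2, -0.3, 0.1]
finger_gap: 0.0002
gripper_force: 0.0
[0.58617028 0.07938102 0.04073988]
```

View pics/z2.png

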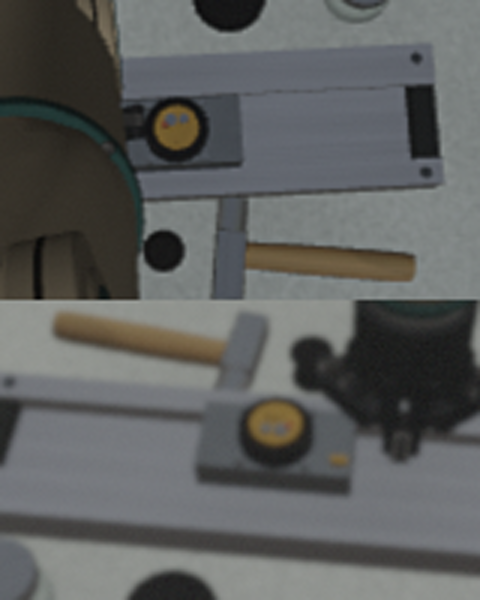

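The shut fingers stand just behind the deck's end face with nothing in between, and the holder sits in the middle. In the top part the deck's far end is at zoom pixel (241,130). Next I feel for contact.

```bash
python3 shift.py '0 0.004 0 0 0 0; 0 0.004 0 0 0 0; 0 0.003 0 0 0 0'; python3 shift.py '0 0.002 0 0 0 0; 0 0.002 0 0 0 0'|grep -v orient;python3 shift.py '0 0.002 0 0 0 0; 0 0.001 0 0 0 0'|grep -v orient
```

```text
time: 3.2
tool_pos: [0.5875, 0.068, 0.0423]
orientation: [-3.141, -0.046, -0.003]
wrist_force: [0.2, 0.1, -0.2]
finger_gap: -0.0001
gripper_force: 0.0
time: 3.45
tool_pos: [0.5871, 0.0644, 0.0415]
wrist_force: [0.3, 0.3, -1.0]
finger_gap: -0.0003
gripper_force: 0.0
time: 3.7
tool_pos: [0.5871, 0.0613, 0.0413]
wrist_force: [-1.1, 0.2, -0.3]
finger_gap: 0.0001
gripper_force: 0.0
```

```bash
for i in 1; do python3 shift.py '0 0.002 0.0005 0 0 0; 0 0.001 0.0005 0 0 0'|egrep 'pos|wrist'; python3 shift.py '0 0.002 0 0 0 0; 0 0.001 0 0 0 0'|egrep 'pos|wrist';python3 shift.py '0 0.002 0 0 0 0; 0 0.001 0 0 0 0'|egrep 'pos|wrist'; done
```

```text
tool_pos: [0.5872, 0.0591, 0.0404]
wrist_force: [-0.6, 2.2, 1.3]
tool_pos: [0.5872, 0.0586, 0.0404]
wrist_force: [-0.0, 8.3, 2.1]
tool_pos: [0.5872, 0.0582, 0.0405]
wrist_force: [-0.4, 12.4, 1.4]
```

```bash
python3 shift.py '0 0.001 0 0 0 0; 0 0.001 0 0 0 0'|egrep 'pos|wrist'; python3 shift.py '0 0.001 0 0 0 0; 0 0.001 0 0 0 0'|egrep 'pos|wrist'
```

```text
tool_pos: [0.5872, 0.0578, 0.0405]
wrist_force: [-0.8, 14.4, 2.2]
tool_pos: [0.5871, 0.0571, 0.0406]
wrist_force: [-2.0, 16.3, 3.2]
```

```bash
python3 shift.py '0 0.002 0 0 0 0; 0 0.002 0 0 0 0; 0 0.002 0 0 0 0'|egrep 'pos|wrist'
```

```text
tool_pos: [0.5874, 0.0512, 0.0406]
wrist_force: [0.1, 8.7, 0.4]
```

```bash
python3 shift.py '0 0.003 0 0 0 0; 0 0.004 0 0 0 0; 0 0.004 0 0 0 0;0 0.004 0 0 0 0; 0 0.004 0 0 0 0'|egrep 'pos|wrist';python3 shift.py '0 0.004 0 0 0 0; 0 0.004 0 0 0 0; 0 0.004 0 0 0 0;0 0.004 0 0 0 0; 0 0.004 0 0 0 0'|egrep 'pos|wrist'
```

```text
tool_pos: [0.588, 0.0271, 0.0404]
wrist_force: [-0.5, 7.1, 1.6]
tool_pos: [0.5886, 0.0072, 0.0404]
wrist_force: [-1.3, 7.6, 2.3]
```

```bash
python3 shift.py '0 0.004 0 0 0 0; 0 0.004 0 0 0 0; 0 0.004 0 0 0 0;0 0.004 0 0 0 0; 0 0.002 0 0 0 0'|egrep 'pos|wrist';python3 shift.py '0 0.002 0 0 0 0; 0 0.002 0 0 0 0'|egrep 'pos|wrist|time'
```

```text
tool_pos: [0.5891, -0.0114, 0.0404]
wrist_force: [-1.0, 6.1, 2.8]
time: 7.45
tool_pos: [0.5892, -0.0151, 0.0404]
wrist_force: [-1.2, 6.2, 2.3]
```

```bash
python3 shift.py '0 0.002 0 0 0 0; 0 0.002 0 0 0 0'|egrep 'pos|wrist'
```

```text
tool_pos: [0.5893, -0.0191, 0.0404]
wrist_force: [-0.3, 7.2, 1.9]
```

```bash
python3 shift.py '0 0.002 0 0 0 0; 0 0.002 0 0 0 0'|egrep 'pos|wrist'
```

```text
tool_pos: [0.5894, -0.0231, 0.0404]
wrist_force: [-0.8, 7.3, 2.9]
```

```bash
python3 shift.py '0 0.002 0 0 0 0; 0 0.002 0 0 0 0'|egrep 'pos|wrist'
```

```text
tool_pos: [0.5895, -0.0271, 0.0404]
wrist_force: [-0.8, 6.1, 2.8]
```

```bash
python3 shift.py '0 0.002 0 0 0 0'|egrep 'pos|wrist'
```

```text
tool_pos: [0.5896, -0.029, 0.0404]
wrist_force: [-0.3, 6.3, 2.9]
```

```bash
python3 shift.py '0 0.002 0 0 0 0'|egrep 'pos|wrist'
```

```text
tool_pos: [0.5896, -0.0311, 0.0404]
wrist_force: [-1.4, 6.8, 2.2]
```

```bash
python3 shift.py '0 0.002 0 0 0 0; 0 0.002 0 0 0 0'|egrep 'pos|wrist'
```

```text
tool_pos: [0.5897, -0.035, 0.0404]
wrist_force: [0.3, 7.4, 2.4]
```

```bash
python3 shift.py '0 0.002 0 0 0 0; 0 0.002 0 0 0 0'|egrep 'pos|wrist'
```

```text
tool_pos: [0.5898, -0.0391, 0.0404]
wrist_force: [-0.8, 7.3, 2.5]
```

```bash
python3 shift.py '0 0.002 0 0 0 0; 0 0.002 0 0 0 0'|egrep 'pos|wrist'
```

```text
tool_pos: [0.59, -0.0431, 0.0404]
wrist_force: [-1.5, 6.6, 2.2]
```

```bash
python3 shift.py '0 0.002 0 0 0 0; 0 0.002 0 0 0 0'|egrep 'pos|wrist'
```

```text
tool_pos: [0.5902, -0.0501, 0.0403]
wrist_force: [0.5, 0.4, 0.1]
```

The force dropped to zero at about 109 mm, which is the snap into the stop. I'll back off, lift clear and check.

```bash
python3 shift.py '0 -0.005 0 0 0 0; 0 -0.01 0 0 0 0; 0 -0.015 0 0 0 0; 0 0 0 0 0 0'|egrep 'pos|wrist'; python3 shift.py '0 0 -0.02 0 0 0; 0 0 -0.04 0 0 0; 0 0 -0.05 0 0 0; 0 0 -0.05 0 0 0'; python3 shift.py '0 -0.05 0 0 0 0; 0 -0.06 0 0 0 0; 0 -0.05 0 0 0 0; 0 0 0 0 0 0'; python3 - <<'E'
from rig import arm, optics, status
import cv2,pickle,numpy as np
d={n:optics.capture(n) for n in("scene","top")};pickle.dump(d,open("cap2.pkl","wb"))
a=d["top"]["image"][150:250,285:445,::-1];b=d["scene"]["image"][160:260,180:340,::-1]
cv2.imwrite("pics/z3.png",cv2.resize(np.vstack([a,b]),None,fx=3,fy=3,interpolation=cv2.INTER_CUBIC))
E
```

```text
tool_pos: [0.5895, -0.0177, 0.0402]
wrist_force: [0.4, -0.3, -0.2]
time: 10.45
tool_pos: [0.5893, -0.0207, 0.2018]
orientation: [3.141, 0.047, -0.0]
wrist_force: [0.5, 0.3, -0.8]
finger_gap: 0.0
gripper_force: 0.0
time: 10.95
tool_pos: [0.5837, 0.1459, 0.2002]
orientation: [-3.138, -0.06, 0.0]
wrist_force: [0.0, -0.5, 0.3]
finger_gap: -0.0003
gripper_force: 0.0
```

View pics/z3.png

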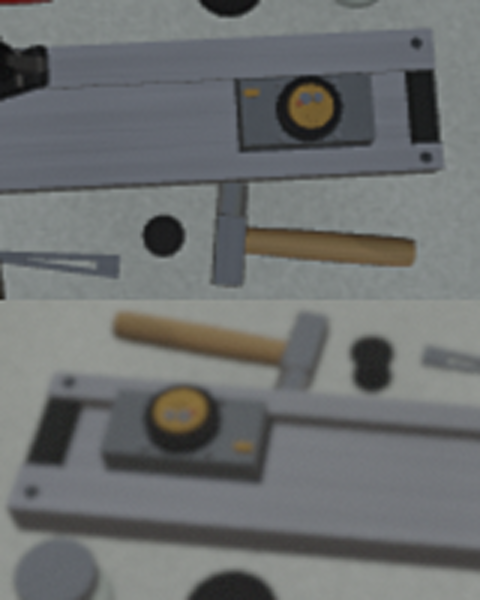

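The carrier is near the press end with a clear gap to the buffer: deck end at (374,108), buffer at (408,105). The holder is seated and the loose things have not moved. I'll check numerically whether the roller has dropped, using the tab's position relative to the rail line before and after.

```bash
python3 - <<'E'
from h import *
np.set_printoptions(precision=4,suppress=True)
for n in("top","scene"):
  T=[]
  for f in("cap0.pkl","cap2.pkl"):
    c=pickle.load(open(f,"rb"))[n];im=c["image"].astype(float)
    w=np.clip(im[:,:,0]-im[:,:,2]-25,0,None).astype(np.float32)
    m=cv2.connectedComponentsWithStats((w>0).astype(np.uint8))
    for i in range(1,m[0]):
      a=m[2][i,4]; 
      if a<5: continue
      ys,xs=np.where(m[1]==i);ww=w[ys,xs];u,v=(xs*ww).sum()/ww.sum(),(ys*ww).sum()/ww.sum()
      p=ray(c,u,v,.054 if a<40 else .073)
      if .56<p[0]<.64 and -.2<p[1]<.1: print(n,f,a,round(u,1),round(v,1),p)
E
```

```text
top cap0.pkl 156 343.4 187.6 [ 0.5883 -0.0079  0.073 ]
top cap0.pkl 10 324.4 182.5 [0.6056 0.0387 0.054 ]
top cap2.pkl 157 388.1 185.5 [ 0.591  -0.1177  0.073 ]
top cap2.pkl 10 368.3 180.5 [ 0.6082 -0.0716  0.054 ]
scene cap0.pkl 208 291.6 200.1 [ 0.5922 -0.008   0.073 ]
scene cap0.pkl 15 312.4 212.8 [0.6057 0.0376 0.054 ]
scene cap2.pkl 209 240.0 195.7 [ 0.5946 -0.1176  0.073 ]
scene cap2.pkl 19 260.6 208.5 [ 0.6085 -0.0725  0.054 ]
```

The carrier moved 110 mm. The tab and holder shifted by the same amount, so the roller is fully dropped and the holder hasn't moved on the deck.

```bash
python3 -c "
from rig import arm, optics, status
print(arm.job_done())"
```

```text
the job is handed in; nothing more can be done
None
```

The carrier is clicked into the next stop towards the press, 110 mm along the rail; the camera check shows the roller dropped, the buffer untouched, the holder seated and the loose things unmoved, and I handed the job in at about 11 s.

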